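# Clip the empty dish carrier onto the snap hook

## Robot

A 6-joint arm with a two-finger parallel gripper is mounted at the origin on the work surface. World frame = base frame: x ahead of the robot, y to its left, z up, the work surface at z = 0. Lengths are in mm, angles in rad, forces in N, time in s.
With the tool pointing down it reaches from about 350 to 775 mm from the base axis. Payload 7.3 kg.
Tool frame: the origin (TCP) lies at the very end of the fingers, on their centre line; the grasp point (between the pads) lies bot.grip_point_offset behind it (bot.grip_point_offset is the distance from the TCP to the grasp point, in mm); z points along the fingers, y is the line along which they close (so a half turn about z gives the same grasp; the last joint's range is limited). The gripper opens to 92 mm and grips with 3 to 60 N. Pads are 19 mm wide; open, the fingers measure 130 mm over their backs; the gripper's body (75 mm by 190 mm) begins 47 mm behind the grasp point.
Start: joints at [0.996, 0.342, 1.524, -0, 1.275, -0.146], TCP at [218.273, 477.495, 226.741] pointing down, gripper open.
Joint ranges: [-2.53, 2.53], [-0.77, 2.02], [0.04, 2.7], [-1, 4.14], [0.28, 2.66], [-3.11, 3.11]. Speed limits (rad/s): [2.57, 2.57, 3.14, 3.14, 3.14, 3.14].

## Interface

Orientations are given as [roll, pitch, yaw] about the fixed x, y, z axes, in that order (R = Rz(yaw) Ry(pitch) Rx(roll)).
In Python, from plant import bot gives the robot as it stands. The module is installed in compiled form; this text tells all that it offers.
- The arm moves only by the tool carry_out, never from a script. Its argument "plan" is a list of rows, each an object of numbers: "tx", "ty", "tz": the shift along the world's x, y, z in mm; "rx", "ry", "rz": the turn, a rotation vector about the world's x, y, z in rad. A call has 1 to 12 rows; each row shifts and turns the commanded pose from where the row before left it; what a row does not reach is not made up. A row lasts 1/10 s, in which the tool goes at most 50 mm and 8.59 degrees, less where a joint would pass 70% of its speed; a pose out of reach is approached as far as the arm can. A call with a gripper value outside its range is refused whole. "gripper" is the closure, from 0 (fully open) to 1 (shut), set as the call begins (left out, the last holds). The fingers move at their own pace and stop on an object; the grip force is fixed at half the most. Time passes only in rows, so rows that do not move let the fingers close. It gives the time, the measured TCP pose, the force, the opening and the grip force at its end, in the units of the state.
- bot.get_obs(): the state, without advancing time (a new reading comes with each control period).
- bot.capture(name): name is "scene" or "top" or "wrist"; returns the picture (400x640x3 uint8, red, green, blue); there is no depth.
- bot.camera_model(name): a dict with "camera_matrix" (3x3 intrinsics, pixels), "R" (3x3) and "t" (3): a world point X has camera coordinates R X + t. Camera axes: x right, y down, z forward; pixel columns grow to the right and rows downward; lengths in mm; the calibration is good to about 2 mm. A picture is of the moment at which its call begins: read the wrist's pose just before it. camera_model takes no time and is no camera call; for the wrist camera it gives the pose at the moment of the call.
- bot.close_job(): hands the job in; it is judged then, once.
The state is a dict: "time": time; "joint_positions": joint angles; "dq": joint speeds; "tau": joint torques, N m; "tool_pos": TCP position; "tcp_rot": TCP orientation; "contact_force": force on the tool from outside, world axes, zero at the start; "moment": the same for the moment, N m; "grip_width": finger opening in mm; "finger_force": force on a finger pad.
Only numpy, scipy, OpenCV 4.12 (cv2) and the standard library are available. Lean on these libraries where they do the work, as an engineer would, in place of code of your own. Each camera call takes 0.05 s, during which the arm holds its last target. There are 200 camera calls.

## Task

Hang the empty dish carrier on the snap hook, the one with the spring gate, so that it can drip dry without being knocked off: bring the hook into the opening under the carrier's cross rod, then push the rod down through the gate until the gate snaps shut above it, and let go. Leave the other carrier, loaded with dishes, standing where it is.

Things in the scene. Friction and masses are not known exactly. Their poses are not given: they have to be found in the camera images.
- carrier: Empty steel dish carrier, loose, 0.2-0.32 kg, upright: round base (68 mm dia, 10 thick), two straps up to a handle bar, 6 mm cross rod between them; window under the rod 57 wide, 97 high. Origin: rod's middle, 110 mm above the underside. z up, y along rod and bar, x through the window. Bar: centre 85 mm above origin, 63 long (y), 12 thick (x), 14 high: grip it across x. Same turned half round.
- hook_seat (a point): Rod's resting point in the fixed snap hook, 135 mm above bench. z up, x from nose back to post (x=85). Sizes in mm: 10 round bar, J open upward: underside at z=-14, nose face x=-14, tip x=-31 z=51, shank x=22 z<42, base plate x 40-150, 12 high. Enter the window along +x with rod at z 60-80, then push straight down at x=0 +-7, y=0 +-15. The other stand's hook is open, low tip, no gate: not that.
- snap_gate (a joint): Snap hook's sprung wire gate, rad: 0 shut; level across the hook's mouth, 35 mm above the seat, hinged at x=22 on the shank, 31 long, 12 wide. Grows as pushed down and inward (stop 1.4); springs back by itself. The carrier's weight alone does not open it; pushing the rod through takes 5 to 10 N and swings it 0.3 to 1; it snaps shut when the rod is down near the seat.
- loaded_carrier: The other carrier: same frame, size, origin (middle of its rod, 110 mm above the bench) and axes, but filled under the rod with a stack of six small pink dishes, 54 mm across. Leave it alone.
Mind the look-alikes: they are no part of the job. Leave any purple or turquoise look-alike of the carrier alone.

How it is judged:
By the outcome, as a careful person would: the job done as asked, in the order asked, and still so for the second after the job is handed in, with the robot touching nothing.
It also fails if it takes over 42 s, if anything falls off the work surface, if the arm or the gripper's body presses on something with over 40 N, if the wrist force passes 120 N, or if a joint passes its speed limit or range.

## Working session

There is one attempt and no reset: what is moved stays moved. The work goes in short steps, Python scripts to look and compute and a tool call to move; the robot and the scene stay as the last step left them, time stands still between calls to the robot, and variables do not carry over. Pictures are saved under pics/ and viewed, at most 10 in all, crops included, and the job is handed in when it is done.

Besides the shell and the picture viewer there is one more tool, called by a JSON object that holds its "name" and its "arguments", one argument or row to a line. carry_out: Moves the arm, as the interface text tells. Its arguments: {"type":"object","properties":{"plan":{"type":"array"},"gripper":{"type":"number"}},"required":["plan"]}

```bash
mkdir -p pics
cat > h.py <<'E'
from plant import bot
import cv2, numpy as np
def snap(n,f):
    im=bot.capture(n)[:,:,::-1].copy(); cv2.imwrite('pics/'+f,im); return im
def ray(n,u,v,m=None):
    m=m or bot.camera_model(n); K=np.array(m['camera_matrix']);R=np.array(m['R']);t=np.array(m['t'])
    return -R.T@t, R.T@np.linalg.solve(K,[u,v,1.])
def atz(n,u,v,z,m=None):
    c,d=ray(n,u,v,m); return (c+d*(z-c[2])/d[2]).round(1)
def tri(obs):
    A=np.zeros((3,3));b=np.zeros(3);L=[]
    for n,u,v in obs:
        c,d=ray(n,u,v); d/=np.linalg.norm(d);P=np.eye(3)-np.outer(d,d);A+=P;b+=P@c;L.append((P,c))
    x=np.linalg.solve(A,b); return x.round(1),[round(float(np.linalg.norm(P@(x-c))),1) for P,c in L]
def proj(n,X):
    m=bot.camera_model(n);p=np.array(m['camera_matrix'])@(np.array(m['R'])@np.array(X)+m['t']);return (p[:2]/p[2]).round(1)
E
python3 - <<'E'
from h import *
a=snap('scene','s.png');b=snap('top','t.png');
o=bot.get_obs();print(o['time'],o['tcp_rot'],bot.grip_point_offset,o['contact_force'])
for n in('scene','top'):
    c,d=ray(n,320,200);print(n,c.round(),d.round(2),bot.camera_model(n)['camera_matrix'])
E
```

```text
0.1 [-3.14020783e+00 -2.06760969e-04  2.71278656e+00] 18.8 [-0.0314695 -0.03123   -0.2959151]
scene [1020. -173. 1052.] [-0.48  0.25 -0.84] [[381.04528937   0.         319.11302338]
 [  0.         381.04528937 202.6824014 ]
 [  0.           0.           1.        ]]
top [ 428.  102. 1202.] [ 0.07  0.01 -1.  ] [[438.71807788   0.         324.39160249]
 [  0.         438.71807788 188.82459342]
 [  0.           0.           1.        ]]
```

View pics/s.png

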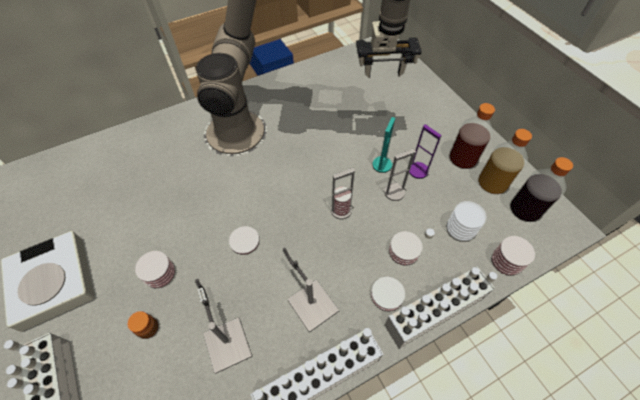

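View pics/t.png

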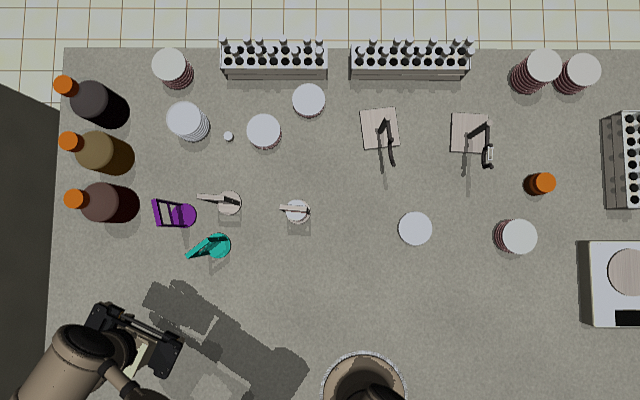

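The scene picture shows the carriers: steel empty at about (398,178), steel loaded with pink dishes at (343,195), turquoise (385,148), purple (425,155). The hooks are at (205,310) and (298,280). In the top picture the empty carrier is at (220,200), the loaded one at (296,210), and the hooks at (380,130) and (480,135). I'll confirm with enlarged crops.

Run:
```python
import cv2,numpy as np
s=cv2.imread('pics/s.png');t=cv2.imread('pics/t.png')
r=lambda i,x,y,w,h,k:cv2.resize(i[y:y+h,x:x+w],None,fx=k,fy=k,interpolation=cv2.INTER_CUBIC)
a=np.hstack([r(s,180,235,160,120,5/2*1.0),r(s,320,100,160,120,2.5)])
b=np.hstack([r(t,345,90,160,120,2.5),r(t,170,170,160,120,2.5)])
cv2.imwrite('pics/c.png',np.vstack([a,b]))
```

```text
(no output)
```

View pics/c.png

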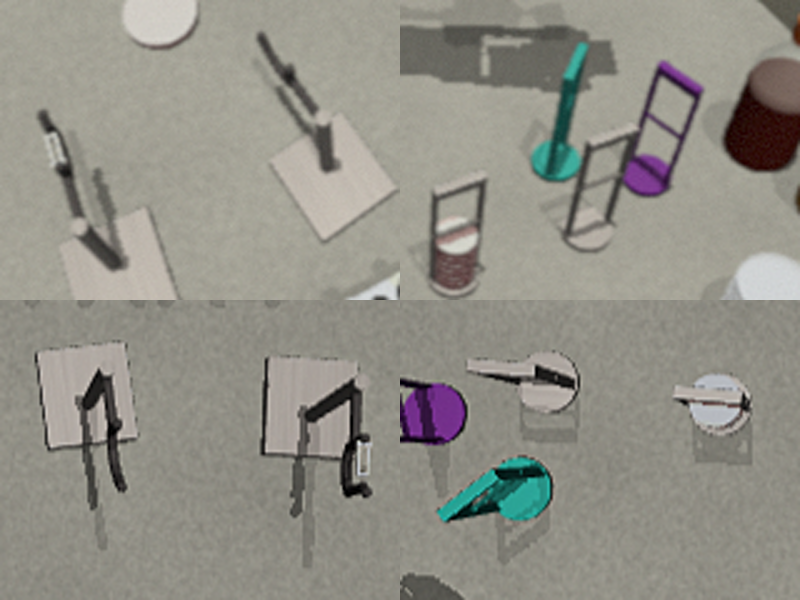

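The steel carrier without dishes, scene (398,178) / top (220,200), is the target. The one at scene (343,195) holds dishes, and the turquoise and purple ones are look-alikes. The hook with the pale wire gate, scene (203,295) / top (490,153), is the snap hook. The other one, tip at scene (284,250), has no gate.

Run:
```python
from h import *
print('tip',tri([('top',491,166),('scene',196.8,281)]))
print('gate',tri([('top',490.2,153.2),('scene',202.8,295)]))
print('post',tri([('top',489,122.8),('scene',211.2,326.2)]))
P=[atz('top',u,v,12) for u,v in((453,112.8),(489,114),(451,151.2),(487.8,153))];print('plate',P,np.mean(P,0))
print('bar ends',atz('top',197.2,196,202),atz('top',224,198.8,202))
print('bar ends scene',atz('scene',396,157.2,202),atz('scene',412.8,151.2,202))
print('base',atz('top',229.2,202,10))
print('loaded base',atz('top',(718-400)/2.5+170,(403-300)/2.5+170,70))
print('bar mid tri',tri([('top',210.6,197.4),('scene',404.4,154.2)]))
```

```text
tip (array([ 583.4, -286.7,  178.2]), [0.6, 0.6])
gate (array([ 616.8, -288.6,  165.4]), [1.4, 1.4])
post (array([ 693.2, -294.9,  153.5]), [0.9, 0.9])
plate [array([ 757.2, -248.9,   12. ]), array([ 754.2, -348.3,   12. ]), array([ 649.5, -240.8,   12. ]), array([ 644.8, -341.5,   12. ])] [ 701.425 -294.875   12.   ]
bar ends [508.  396.7 202. ] [501.9 335.1 202. ]
bar ends scene [508.8 335.  202. ] [513.4 389.8 202. ]
base [507.4 365.4  10. ]
loaded base [480.3 176.1  70. ]
bar mid tri (array([505.6, 368.2, 192.8]), [0.1, 0.1])
```

{"name": "carry_out", "arguments": {
  "plan": [
    {"tz": 30, "rz": -0.12},
    {"tz": 30, "tx": 10, "rz": -0.12},
    {"tx": 30, "ty": -12, "tz": 20, "rz": -0.12},
    {"tx": 35, "ty": -14, "tz": 15, "rz": -0.12},
    {"tx": 35, "ty": -14, "tz": 10, "rz": -0.12},
    {"tx": 35, "ty": -14, "rz": -0.12},
    {"tx": 35, "ty": -14, "rz": -0.12},
    {"tx": 35, "ty": -14, "rz": -0.12},
    {"tx": 35, "ty": -14, "rz": -0.12},
    {"tx": 25, "ty": -10, "rz": -0.12},
    {"tx": 13, "ty": -5, "rz": -0.03},
    {}
  ],
  "gripper": 0.4
}}

```text
invalid input at $.plan[0]: expected keys tx, ty, tz, rx, ry, rz
```

Run:
```python
from h import *
o=bot.get_obs();print(o['time'],o['tool_pos'],o['tcp_rot'],o['grip_width'])
np.set_printoptions(suppress=True)
m=bot.camera_model('wrist');import json;json.dump({k:np.array(v).tolist() for k,v in m.items() if k in('camera_matrix','R','t')},open('m1.json','w'))
i=snap('wrist','w1.png')
for z in (195,202):print(proj('wrist',[505.5,366,z]))
```

```text
0.1 [218.06138958 477.16486256 226.1009139 ] [-3.14020783e+00 -2.06760969e-04  2.71278656e+00] 91.56808822567699
[339.  542.5]
[339.5 553.1]
```

View pics/w1.png

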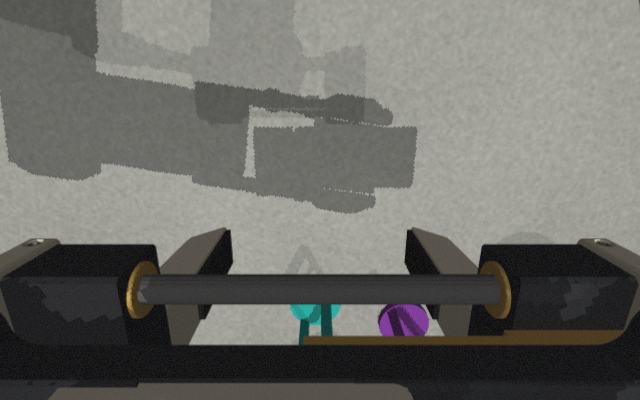

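The call was refused because every row needs all six keys, so the wrist picture only shows bench and the look-alikes from the start pose. I'll resend it in full.

{"name": "carry_out", "arguments": {
  "plan": [
    {"tx": 0, "ty": 0, "tz": 30, "rx": 0, "ry": 0, "rz": -0.12},
    {"tx": 10, "ty": 0, "tz": 30, "rx": 0, "ry": 0, "rz": -0.12},
    {"tx": 30, "ty": -12, "tz": 20, "rx": 0, "ry": 0, "rz": -0.12},
    {"tx": 35, "ty": -14, "tz": 15, "rx": 0, "ry": 0, "rz": -0.12},
    {"tx": 35, "ty": -14, "tz": 10, "rx": 0, "ry": 0, "rz": -0.12},
    {"tx": 35, "ty": -14, "tz": 0, "rx": 0, "ry": 0, "rz": -0.12},
    {"tx": 35, "ty": -14, "tz": 0, "rx": 0, "ry": 0, "rz": -0.12},
    {"tx": 35, "ty": -14, "tz": 0, "rx": 0, "ry": 0, "rz": -0.12},
    {"tx": 35, "ty": -14, "tz": 0, "rx": 0, "ry": 0, "rz": -0.12},
    {"tx": 25, "ty": -10, "tz": 0, "rx": 0, "ry": 0, "rz": -0.12},
    {"tx": 13, "ty": -5, "tz": 0, "rx": 0, "ry": 0, "rz": -0.03},
    {"tx": 0, "ty": 0, "tz": 0, "rx": 0, "ry": 0, "rz": 0}
  ],
  "gripper": 0.4
}}

```text
time: 1.35
tool_pos: [507.3, 365.7, 330.7]
tcp_rot: [-3.141, 0.001, 1.482]
contact_force: [-1.6, 0.4, 0.3]
grip_width: 54.8
finger_force: 0.0
```

Run:
```python
from h import *
np.set_printoptions(suppress=True)
o=bot.get_obs();print(o['time'],o['tool_pos'],o['tcp_rot'],o['grip_width'])
m=bot.camera_model('wrist');import json;json.dump({k:np.array(v).tolist() for k,v in m.items() if k in('camera_matrix','R','t')},open('m1.json','w'))
i=snap('wrist','w2.png')
for z in (195,202):print(proj('wrist',[505.5,366,z]))
```

```text
1.35 [507.32385395 365.70014352 330.71585011] [-3.14050648  0.00089142  1.48246679] 54.751661140494626
[317.1 178.8]
[317.1 180.8]
```

View pics/w2.png

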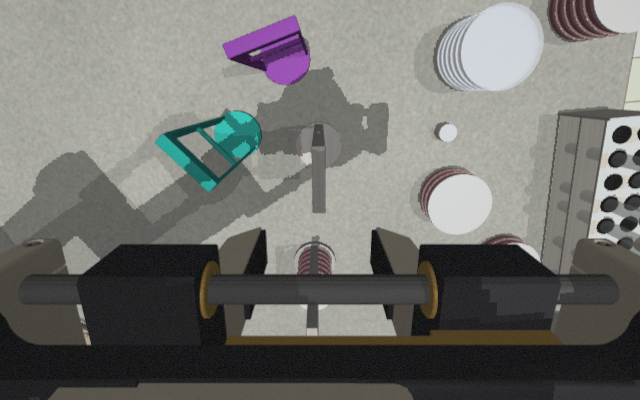

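The wrist view shows the empty carrier's bar from (319,147) to (318,212), centred between the fingers and parallel to the pads, within 2 px of the prediction. I'll descend and grip.

{"name": "carry_out", "arguments": {
  "plan": [
    {"tx": 0, "ty": 0, "tz": -35, "rx": 0, "ry": 0, "rz": 0},
    {"tx": 0, "ty": 0, "tz": -40, "rx": 0, "ry": 0, "rz": 0},
    {"tx": 0, "ty": 0, "tz": -40, "rx": 0, "ry": 0, "rz": 0},
    {"tx": 0, "ty": 0, "tz": -25, "rx": 0, "ry": 0, "rz": 0},
    {"tx": 0, "ty": 0, "tz": -15, "rx": 0, "ry": 0, "rz": 0},
    {"tx": 0, "ty": 0, "tz": 0, "rx": 0, "ry": 0, "rz": 0},
    {"tx": 0, "ty": 0, "tz": 0, "rx": 0, "ry": 0, "rz": 0}
  ]
}}

```text
time: 2.1
tool_pos: [505.5, 367.5, 177.7]
tcp_rot: [3.141, -0.001, 1.485]
contact_force: [-0.5, -0.8, 0.5]
grip_width: 55.1
finger_force: 0.0
```

{"name": "carry_out", "arguments": {
  "plan": [
    {"tx": 0, "ty": 0, "tz": 0, "rx": 0, "ry": 0, "rz": 0},
    {"tx": 0, "ty": 0, "tz": 0, "rx": 0, "ry": 0, "rz": 0},
    {"tx": 0, "ty": 0, "tz": 0, "rx": 0, "ry": 0, "rz": 0},
    {"tx": 0, "ty": 0, "tz": 0, "rx": 0, "ry": 0, "rz": 0},
    {"tx": 0, "ty": 0, "tz": 0, "rx": 0, "ry": 0, "rz": 0},
    {"tx": 0, "ty": 0, "tz": 0, "rx": 0, "ry": 0, "rz": 0},
    {"tx": 0, "ty": 0, "tz": 0, "rx": 0, "ry": 0, "rz": 0}
  ],
  "gripper": 1
}}

```text
time: 2.8
tool_pos: [506.5, 366.5, 176.8]
tcp_rot: [3.141, -0.0, 1.483]
contact_force: [0.1, -0.2, -0.2]
grip_width: 11.7
finger_force: 30.0
```

{"name": "carry_out", "arguments": {
  "plan": [
    {"tx": 0, "ty": 0, "tz": 15, "rx": 0, "ry": 0, "rz": 0},
    {"tx": 0, "ty": 0, "tz": 30, "rx": 0, "ry": 0, "rz": 0},
    {"tx": 0, "ty": 0, "tz": 40, "rx": 0, "ry": 0, "rz": 0},
    {"tx": 0, "ty": 0, "tz": 40, "rx": 0, "ry": 0, "rz": 0},
    {"tx": 0, "ty": 0, "tz": 40, "rx": 0, "ry": 0, "rz": 0},
    {"tx": 0, "ty": 0, "tz": 35, "rx": 0, "ry": 0, "rz": 0},
    {"tx": 0, "ty": 0, "tz": 25, "rx": 0, "ry": 0, "rz": 0},
    {"tx": 0, "ty": -10, "tz": 0, "rx": 0, "ry": 0, "rz": 0},
    {"tx": 0, "ty": -20, "tz": 0, "rx": 0, "ry": 0, "rz": 0},
    {"tx": 0, "ty": -30, "tz": 0, "rx": 0, "ry": 0, "rz": 0},
    {"tx": 0, "ty": -35, "tz": 0, "rx": 0, "ry": 0, "rz": 0},
    {"tx": 0, "ty": -35, "tz": 0, "rx": 0, "ry": 0, "rz": 0}
  ]
}}

```text
time: 4.0
tool_pos: [505.4, 234.6, 399.0]
tcp_rot: [-3.138, 0.002, 1.483]
contact_force: [-0.4, -0.1, -2.5]
grip_width: 11.5
finger_force: 30.0
```

{"name": "carry_out", "arguments": {
  "plan": [
    {"tx": 0, "ty": -40, "tz": 0, "rx": 0, "ry": 0, "rz": 0},
    {"tx": 0, "ty": -45, "tz": 0, "rx": 0, "ry": 0, "rz": 0},
    {"tx": 0, "ty": -45, "tz": 0, "rx": 0, "ry": 0, "rz": 0},
    {"tx": 0, "ty": -45, "tz": 0, "rx": 0, "ry": 0, "rz": 0},
    {"tx": 0, "ty": -45, "tz": 0, "rx": 0, "ry": 0, "rz": 0},
    {"tx": 0, "ty": -45, "tz": 0, "rx": 0, "ry": 0, "rz": 0},
    {"tx": 0, "ty": -45, "tz": 0, "rx": 0, "ry": 0, "rz": 0},
    {"tx": 0, "ty": -45, "tz": 0, "rx": 0, "ry": 0, "rz": 0},
    {"tx": 0, "ty": -45, "tz": 0, "rx": 0, "ry": 0, "rz": 0},
    {"tx": 0, "ty": -45, "tz": 0, "rx": 0, "ry": 0, "rz": 0},
    {"tx": 0, "ty": -40, "tz": 0, "rx": 0, "ry": 0, "rz": 0},
    {"tx": 0, "ty": -25, "tz": 0, "rx": 0, "ry": 0, "rz": 0}
  ]
}}

```text
time: 5.2
tool_pos: [504.6, -276.7, 398.7]
tcp_rot: [-3.137, -0.001, 1.48]
contact_force: [0.5, 1.9, -3.2]
grip_width: 11.6
finger_force: 30.0
```

{"name": "carry_out", "arguments": {
  "plan": [
    {"tx": 0, "ty": -8, "tz": 0, "rx": 0, "ry": 0, "rz": 0},
    {"tx": 0, "ty": 0, "tz": 0, "rx": 0, "ry": 0, "rz": 0},
    {"tx": 0, "ty": 0, "tz": 0, "rx": 0, "ry": 0, "rz": 0}
  ]
}}

```text
time: 5.5
tool_pos: [506.1, -280.5, 401.0]
tcp_rot: [-3.141, -0.001, 1.483]
contact_force: [-1.0, 0.8, -1.2]
grip_width: 12.0
finger_force: 30.0
```

Run:
```python
from h import *
np.set_printoptions(suppress=True)
o=bot.get_obs();print(o['time'],o['tool_pos'],o['tcp_rot'],o['grip_width'],o['contact_force'])
s=snap('scene','s2.png');t=snap('top','t2.png')
r=lambda i,x,y,w,h:cv2.resize(i[y:y+h,x:x+w],(400,600),interpolation=cv2.INTER_CUBIC)
cv2.imwrite('pics/c2.png',np.hstack([r(s,150,200,120,180),r(t,430,90,120,180)]))
```

```text
5.5 [ 506.05074783 -280.47446089  400.97749226] [-3.14052305 -0.00127979  1.48341341] 11.95592501985789 [-0.99540219  0.83021466 -1.22471394]
```

View pics/c2.png

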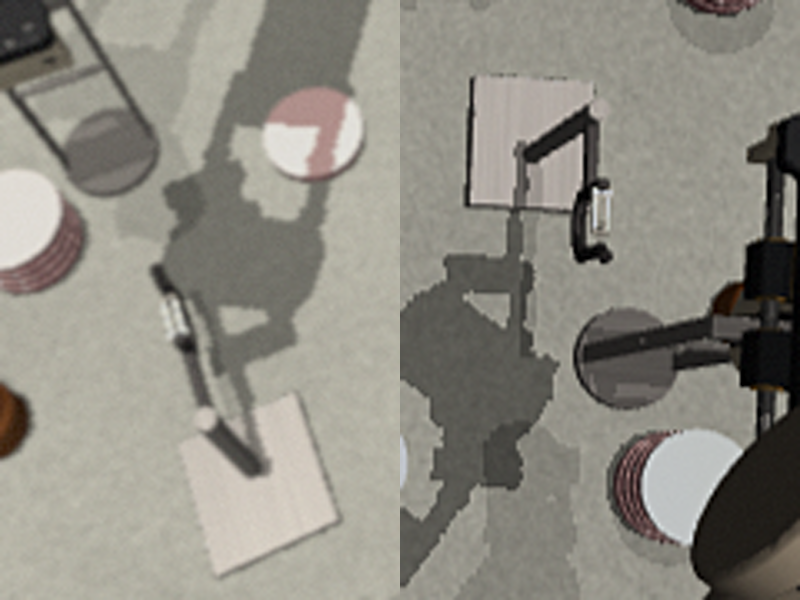

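The crop shows the carrier still held, its base at crop (108,150) left and (625,357) right. The snap hook's gate runs in the top half from (602,182) to (600,235), with the tip at (605,255).

Run:
```python
from h import *
f=lambda x,y,z:atz('top',430+(x-400)/3.3333,90+y/3.3333,z)
g=lambda x,y:('scene',150+x/3.3333,200+y/3.3333)
h=lambda x,y:('top',430+(x-400)/3.3333,90+y/3.3333)
print('gate',f(602,182,170),f(600,235,170),'tip',f(605,255,186),'postjoint',f(596,108,158))
print('tri gate',tri([h(601,208),g(173,317)]),'tip',tri([h(606,257),g(157,268)]),'post',tri([h(597,108),g(205,418)]))
print('base',f(625,357,226),'tri',tri([h(625,357),g(110,153)]))
```

```text
gate [ 636.3 -289.9  170. ] [ 598.  -287.3  170. ] tip [ 581.2 -284.3  186. ] postjoint [ 693.4 -291.9  158. ]
tri gate (array([ 617.9, -289.1,  168.2]), [0.2, 0.2]) tip (array([ 581.3, -287. ,  177.8]), [1.0, 1.0]) post (array([ 693.2, -293.4,  157.7]), [0.7, 0.7])
base [ 506.4 -280.1  226. ] tri (array([ 506.1, -281.4,  225.5]), [1.0, 1.0])
```

{"name": "carry_out", "arguments": {
  "plan": [
    {"tx": 0, "ty": 0, "tz": -20, "rx": 0, "ry": 0, "rz": 0.02},
    {"tx": 0, "ty": 0, "tz": -35, "rx": 0, "ry": 0, "rz": 0},
    {"tx": 0, "ty": 0, "tz": -35, "rx": 0, "ry": 0, "rz": 0},
    {"tx": 0, "ty": 0, "tz": -25, "rx": 0, "ry": 0, "rz": 0},
    {"tx": 0, "ty": 0, "tz": -12, "rx": 0, "ry": 0, "rz": 0},
    {"tx": 0, "ty": 0, "tz": 0, "rx": 0, "ry": 0, "rz": 0},
    {"tx": 0, "ty": 0, "tz": 0, "rx": 0, "ry": 0, "rz": 0}
  ]
}}

```text
time: 6.3
tool_pos: [506.9, -281.4, 276.3]
tcp_rot: [3.139, 0.001, 1.504]
contact_force: [-0.7, -0.2, -2.2]
grip_width: 11.7
finger_force: 30.0
```

{"name": "carry_out", "arguments": {
  "plan": [
    {"tx": 8, "ty": -1, "tz": 0, "rx": 0, "ry": 0, "rz": 0},
    {"tx": 14, "ty": -1, "tz": 0, "rx": 0, "ry": 0, "rz": 0},
    {"tx": 16, "ty": -1, "tz": 0, "rx": 0, "ry": 0, "rz": 0},
    {"tx": 16, "ty": -1, "tz": 0, "rx": 0, "ry": 0, "rz": 0},
    {"tx": 16, "ty": -1, "tz": 0, "rx": 0, "ry": 0, "rz": 0},
    {"tx": 16, "ty": -1, "tz": 0, "rx": 0, "ry": 0, "rz": 0},
    {"tx": 12, "ty": -1, "tz": 0, "rx": 0, "ry": 0, "rz": 0},
    {"tx": 6, "ty": -1, "tz": 0, "rx": 0, "ry": 0, "rz": 0},
    {"tx": 0, "ty": 0, "tz": 0, "rx": 0, "ry": 0, "rz": 0},
    {"tx": 0, "ty": 0, "tz": 0, "rx": 0, "ry": 0, "rz": 0}
  ]
}}

```text
time: 7.3
tool_pos: [610.2, -289.6, 275.0]
tcp_rot: [3.141, 0.0, 1.503]
contact_force: [0.3, 0.2, -2.6]
grip_width: 11.8
finger_force: 30.0
```

Run:
```python
from h import *
o=bot.get_obs();print(o['time'],o['tool_pos'],o['contact_force'])
s=snap('scene','s3.png');t=snap('top','t3.png')
r=lambda i,x,y,w,h:cv2.resize(i[y:y+h,x:x+w],(400,600),interpolation=cv2.INTER_CUBIC)
cv2.imwrite('pics/c3.png',np.hstack([r(s,160,220,100,150),r(t,440,80,100,150)]))
```

```text
7.3 [ 610.19354949 -289.56451335  275.04835077] [ 0.32075633  0.17087025 -2.64346004]
```

View pics/c3.png

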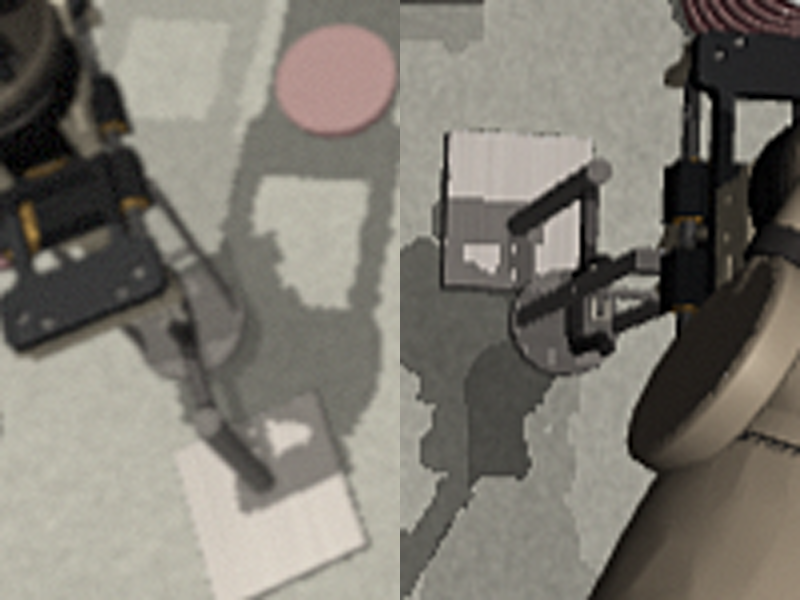

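The crop shows the hook passing through the window: base disc under the hook at (190,310) left and (565,315) right, and the hook tip in front of the carrier. No contact force yet, so I'll push down.

{"name": "carry_out", "arguments": {
  "plan": [
    {"tx": 0, "ty": 0, "tz": -10, "rx": 0, "ry": 0, "rz": 0},
    {"tx": 0, "ty": 0, "tz": -12, "rx": 0, "ry": 0, "rz": 0},
    {"tx": 0, "ty": 0, "tz": -10, "rx": 0, "ry": 0, "rz": 0},
    {"tx": 0, "ty": 0, "tz": -6, "rx": 0, "ry": 0, "rz": 0},
    {"tx": 0, "ty": 0, "tz": -5, "rx": 0, "ry": 0, "rz": 0},
    {"tx": 0, "ty": 0, "tz": -5, "rx": 0, "ry": 0, "rz": 0},
    {"tx": 0, "ty": 0, "tz": -5, "rx": 0, "ry": 0, "rz": 0}
  ]
}}

```text
time: 8.1
tool_pos: [610.9, -289.8, 223.2]
tcp_rot: [3.138, 0.002, 1.503]
contact_force: [-0.5, 0.2, 6.5]
grip_width: 11.3
finger_force: 30.0
```

{"name": "carry_out", "arguments": {
  "plan": [
    {"tx": 0, "ty": 0, "tz": -4, "rx": 0, "ry": 0, "rz": 0},
    {"tx": 0, "ty": 0, "tz": -4, "rx": 0, "ry": 0, "rz": 0},
    {"tx": 0, "ty": 0, "tz": -3, "rx": 0, "ry": 0, "rz": 0},
    {"tx": 0, "ty": 0, "tz": 0, "rx": 0, "ry": 0, "rz": 0}
  ]
}}

```text
time: 8.5
tool_pos: [610.0, -289.2, 209.6]
tcp_rot: [-3.14, -0.001, 1.503]
contact_force: [-1.9, 0.1, -2.0]
grip_width: 11.5
finger_force: 30.0
```

The push peaked at about 9 N and then dropped back to just the carrier's weight, so the rod seems to be past the gate. I'll lower it to the seat.

{"name": "carry_out", "arguments": {
  "plan": [
    {"tx": 0, "ty": 0, "tz": -2, "rx": 0, "ry": 0, "rz": 0},
    {"tx": 0, "ty": 0, "tz": -2, "rx": 0, "ry": 0, "rz": 0},
    {"tx": 0, "ty": 0, "tz": -2, "rx": 0, "ry": 0, "rz": 0},
    {"tx": 0, "ty": 0, "tz": 0, "rx": 0, "ry": 0, "rz": 0},
    {"tx": 0, "ty": 0, "tz": 0, "rx": 0, "ry": 0, "rz": 0}
  ]
}}

```text
time: 9.0
tool_pos: [610.3, -289.5, 204.6]
tcp_rot: [3.142, -0.0, 1.503]
contact_force: [0.6, 0.4, -2.8]
grip_width: 11.7
finger_force: 30.0
```

{"name": "carry_out", "arguments": {
  "plan": [
    {"tx": 0, "ty": 0, "tz": -1.5, "rx": 0, "ry": 0, "rz": 0},
    {"tx": 0, "ty": 0, "tz": -1.5, "rx": 0, "ry": 0, "rz": 0},
    {"tx": 0, "ty": 0, "tz": 0, "rx": 0, "ry": 0, "rz": 0}
  ]
}}

```text
time: 9.3
tool_pos: [610.2, -289.4, 201.4]
tcp_rot: [-3.141, -0.0, 1.503]
contact_force: [0.4, -0.0, -3.1]
grip_width: 12.0
finger_force: 30.0
```

{"name": "carry_out", "arguments": {
  "plan": [
    {"tx": 0, "ty": 0, "tz": -1, "rx": 0, "ry": 0, "rz": 0},
    {"tx": 0, "ty": 0, "tz": -1, "rx": 0, "ry": 0, "rz": 0},
    {"tx": 0, "ty": 0, "tz": 0, "rx": 0, "ry": 0, "rz": 0}
  ]
}}

```text
time: 9.6
tool_pos: [610.5, -289.6, 200.7]
tcp_rot: [3.14, 0.001, 1.503]
contact_force: [-0.2, 0.8, 2.7]
grip_width: 11.4
finger_force: 30.0
```

Run:
```python
from h import *
o=bot.get_obs();print(o['time'],o['tool_pos'],o['contact_force'])
s=snap('scene','s4.png');t=snap('top','t4.png')
r=lambda i,x,y,w,h:cv2.resize(i[y:y+h,x:x+w],(400,600),interpolation=cv2.INTER_CUBIC)
cv2.imwrite('pics/c4.png',np.hstack([r(s,165,250,80,120),r(t,450,95,80,120)]))
```

```text
9.6 [ 610.51626913 -289.64739018  200.69293178] [-0.23304445  0.77773751  2.67740462]
```

View pics/c4.png

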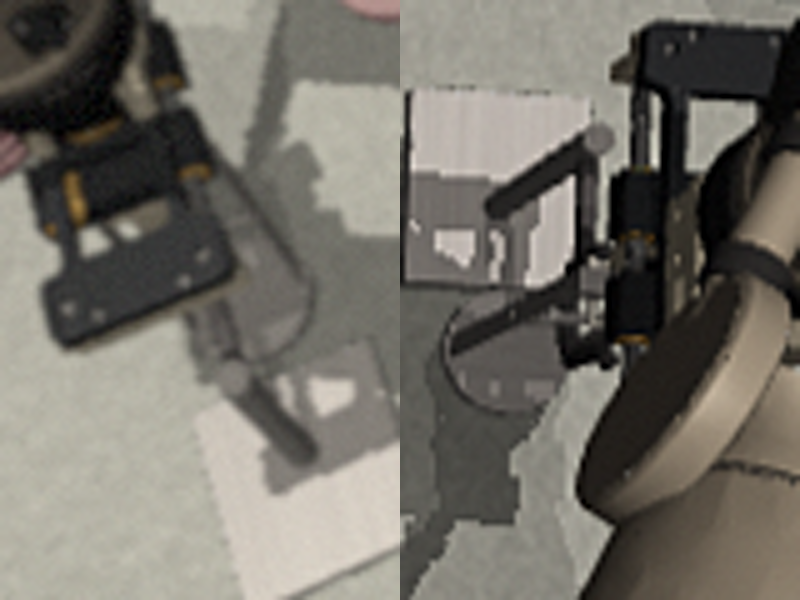

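Contact comes where the seat should be, and the crop shows the rod down in the hook with its gate area hidden by the gripper. I'll let go and rise straight up.

{"name": "carry_out", "arguments": {
  "plan": [
    {"tx": 0, "ty": 0, "tz": 1, "rx": 0, "ry": 0, "rz": 0},
    {"tx": 0, "ty": 0, "tz": 0, "rx": 0, "ry": 0, "rz": 0},
    {"tx": 0, "ty": 0, "tz": 0, "rx": 0, "ry": 0, "rz": 0},
    {"tx": 0, "ty": 0, "tz": 0, "rx": 0, "ry": 0, "rz": 0},
    {"tx": 0, "ty": 0, "tz": 0, "rx": 0, "ry": 0, "rz": 0},
    {"tx": 0, "ty": 0, "tz": 0, "rx": 0, "ry": 0, "rz": 0}
  ],
  "gripper": 0.4
}}

```text
time: 10.3
tool_pos: [610.3, -289.5, 200.6]
tcp_rot: [-3.142, -0.0, 1.503]
contact_force: [0.6, 0.8, 0.0]
grip_width: 53.7
finger_force: 0.0
```

{"name": "carry_out", "arguments": {
  "plan": [
    {"tx": 0, "ty": 0, "tz": 10, "rx": 0, "ry": 0, "rz": 0},
    {"tx": 0, "ty": 0, "tz": 20, "rx": 0, "ry": 0, "rz": 0},
    {"tx": 0, "ty": 0, "tz": 30, "rx": 0, "ry": 0, "rz": 0},
    {"tx": 0, "ty": 0, "tz": 35, "rx": 0, "ry": 0, "rz": 0},
    {"tx": -20, "ty": 20, "tz": 30, "rx": 0, "ry": 0, "rz": 0},
    {"tx": -30, "ty": 40, "tz": 20, "rx": 0, "ry": 0, "rz": 0},
    {"tx": -30, "ty": 40, "tz": 0, "rx": 0, "ry": 0, "rz": 0},
    {"tx": -30, "ty": 40, "tz": 0, "rx": 0, "ry": 0, "rz": 0},
    {"tx": -20, "ty": 40, "tz": 0, "rx": 0, "ry": 0, "rz": 0},
    {"tx": -10, "ty": 30, "tz": 0, "rx": 0, "ry": 0, "rz": 0},
    {"tx": 0, "ty": 0, "tz": 0, "rx": 0, "ry": 0, "rz": 0}
  ]
}}

```text
time: 11.4
tool_pos: [471.2, -79.3, 346.3]
tcp_rot: [3.139, -0.0, 1.506]
contact_force: [0.4, -0.7, 0.1]
grip_width: 55.2
finger_force: 0.0
```

Run:
```python
from h import *
o=bot.get_obs();print(o['time'],o['tool_pos'],o['contact_force'])
s=snap('scene','s5.png');t=snap('top','t5.png')
r=lambda i,x,y,w,h:cv2.resize(i[y:y+h,x:x+w],(400,600),interpolation=cv2.INTER_CUBIC)
cv2.imwrite('pics/c5.png',np.hstack([r(s,165,250,80,120),r(t,450,95,80,120)]))
```

```text
11.4 [471.19006717 -79.32276098 346.33286327] [ 0.38245643 -0.67577695  0.10589014]
```

View pics/c5.png

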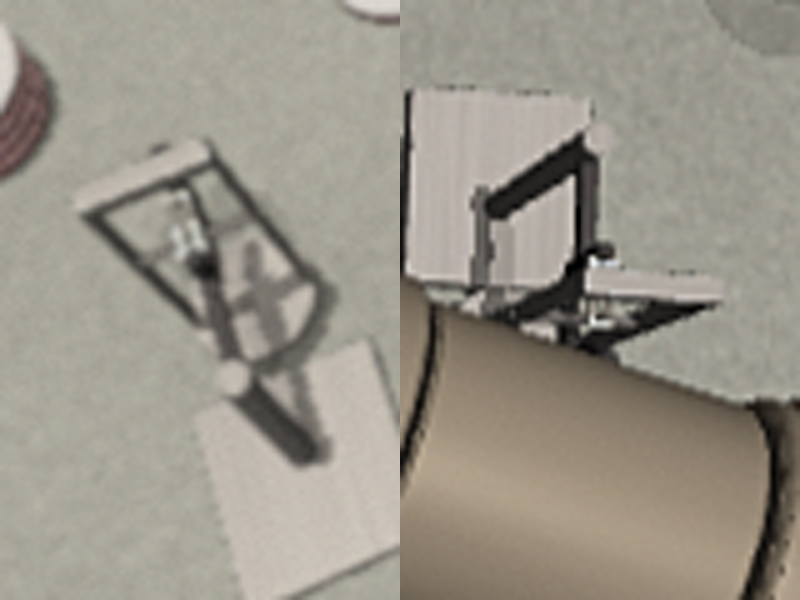

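Run:
```python
from h import *
q=lambda X:((proj('scene',X)-[165,250])*5).round()
for z in(135,173):
  print(z,[q([610.5+s*.06*28,-288.5+s*28,z]).tolist() for s in(-1,0,1)],'bar',[q([610.5+s*.06*31,-288.5+s*31,z+92]).tolist() for s in(-1,1)])
print('gate',q([632,-290,170]),q([602,-288,170]))
```

```text
135 [[143.0, 258.0], [199.0, 234.0], [253.0, 211.0]] bar [[78.0, 196.0], [212.0, 141.0]]
173 [[120.0, 232.0], [178.0, 208.0], [235.0, 184.0]] bar [[50.0, 166.0], [189.0, 109.0]]
gate [191. 251.] [175. 195.]
```

The rod from about (150,262) to (240,225) and the bar match the seated prediction, not the one resting on the gate. The pale gate lies shut above the rod, so I'm handing in.

```bash
python3 -c "
from plant import bot
print(bot.close_job())"
```

```text
the job is handed in; nothing more can be done
None
```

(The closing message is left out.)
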